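# Zero the peak pointer and hold a bracket square in the test stand

## Robot

A 7-joint arm with a two-finger parallel gripper is mounted at the origin on the work surface. World frame = base frame: x ahead of the robot, y to its left, z up, the work surface at z = 0. Lengths are in m, angles in rad, forces in N, time in s.
With the tool pointing down it reaches from about 0.4 to 0.85 m from the base axis. Payload 10.4 kg.
Tool frame: the origin (TCP) lies at the very end of the fingers, on their centre line; the grasp point (between the pads) lies manip.hold_point_z behind it (manip.hold_point_z is the distance from the TCP to the grasp point, in m); z points along the fingers, y is the direction in which the jaws open and shut (so a half turn about z gives the same grasp; the last joint's range is limited). The gripper opens to 85 mm and grips with 20 to 120 N. Pads are 22 mm wide; open, the fingers measure 114 mm over their backs; the gripper's body (76 mm by 85 mm) begins 54 mm behind the grasp point. The pads swing forward as they close: fully open they stand 13 mm farther back than shut.
Start: joints at [1.084, 0.332, -0.065, 1.46, 0.022, 1.35, -0.088], TCP at [0.28, -0.559, 0.208] pointing down, gripper open.
Joint ranges: [-2.6, 2.6], [-0.5, 2.12], [-1.47, 1.34], [0.16, 2.42], [-1.27, 4.41], [0.06, 2.06], [-2.6, 2.6]. Speed limits (rad/s): [2.22, 2.22, 2.79, 2.79, 3.14, 3.14, 3.14].

## Interface

Orientations are given as a unit quaternion [x, y, z, w].
In Python, from workcell import manip gives the robot as it stands.
- The arm moves only by the tool jog_arm, never from a script. Its arguments are lists of equal length, an entry for each row: "translation": the shift along the world's x, y, z in mm, a list of three; "turn": the turn about the world's z in degrees. In form: {"translation": [[x, y, z], ...], "turn": [turn, ...]}. A call has 1 to 12 rows; each row is the pose to reach, as a shift and turn from the pose measured when the call began; what a row does not reach only later rows make up. A row lasts 1/12 s, in which the tool goes at most 41.7 mm and 7.16 degrees, less where a joint would pass 70% of its speed; a pose out of reach is approached as far as the arm can. A call with a gripper value outside its range is refused whole. "grip" is the finger opening in mm, from 0 to 85.4, set as the call begins (left out, the last holds). The fingers move at their own pace and stop on an object; "grip_force" is the grip in N (left out, the last holds). Time passes only in rows, so rows that repeat a pose let the fingers close. It gives the time, the measured TCP pose, the force and the opening at its end, in the units of the state.
- manip.get_obs(): the state, without advancing time (a new reading comes with each control period).
- manip.camera(name): name is "side" or "top"; returns a dict with "frame" (384x512x3 uint8, red, green, blue), "mtx" (3x3 intrinsics, pixels), "pose" (4x4, takes a point from camera to world coordinates). Camera axes: x right, y down, z forward; pixel columns grow to the right and rows downward; lengths in m; the calibration is good to about 2 mm. A picture is of the moment at which its call begins. There is no depth.
- manip.hand_in(): hands the job in, once; it reports no verdict.
Trained networks look in a picture, given as the dict that the camera call returned (one of the last four; its "shot" number tells which), for a name from the list of things; names that differ only in an ending like _2 or _b are one class to them, and where a whole thing is asked for, a point or a joint stands for the part that bears it (a point fixed in the world has none). Each returns a list of dicts, best first, with "confidence" (0 to 1); they miss things now and then, are a little off and sometimes report something else, mostly with a low value. They report only what shows in the picture. A call takes as long as a camera call. They do not tell look-alikes from the thing itself.
- manip.outline_of(picture, label): "mask" (384x512 bool, what is visible of it) and "extent" ([left, top, right, bottom] in pixels, round what is visible of it).
- manip.pinpoint(picture, label): "at" ([column, row] in pixels: a listed point, or the origin of a listed thing).
The state is a dict: "clock": time; "joint_pos": joint angles; "joint_velocities": joint speeds; "tau": joint torques, N m; "position": TCP position; "ee_rot": TCP orientation; "ft_force": force on the tool from outside, world axes, zero at the start; "torque": the same for the moment, N m; "grip_width": opening from 0.0 (shut) to 1.0 (fully open).
Only numpy, scipy, OpenCV 4.12 (cv2) and the standard library are available. Lean on these libraries where they do the work, as an engineer would, in place of code of your own. Each camera call takes 0.05 s, during which the arm holds its last target. There are 200 camera calls.

## Task

Get the force test stand ready for the next bracket: turn the knob on the gauge's dial to bring the peak pointer all the way back to its zero stop, then take the L-shaped printed bracket from the bench and stand it flat on the stand's bed, foot towards the gauge and the back of its upright web against the end fence. Press it snugly into the corner, without ramming it, so that it is flush against both the end fence and the side fence, and finish still holding it there: your program ends with the gripper pressing the bracket against both fences, as the clamp is not on yet. Leave the other things on the bench where they are.

Things in the scene. Friction and masses are not known exactly. Their poses are not given: they have to be found in the camera images.
- stand: Fixed horizontal force test stand on an aluminium base 140 x 440 mm, long along its own y, hand wheel at its -y end. Origin under the base's centre at table height, z up. Its specimen bed, a dark steel block at the +y end, spans x -60..60, y 90..210 mm, top 45 mm above the table.
- gauge: Force gauge fixed on the stand (does not slide), same origin and axes as the stand: body 66 mm wide, y -110..60 mm; the round dial faces up, centred over the origin, its face 106 mm above the table. The plunger points to +y, 83 mm above the table, and ends at y = 105 mm.
- fence_end: End fence: steel bar 120 x 12 x 18 mm high, screwed on the bed across its +y end, along the stand's x. Origin at the middle of its underside, in stand frame (0, 204, 45) mm; its inner face looks to the stand's -y and lies at y = 198 mm.
- fence_side: Side fence: steel bar 12 x 88 x 18 mm high, screwed on the bed along its +x edge (the side away from the robot), along the stand's y. Origin at the middle of its underside, in stand frame (52, 154, 45) mm; its inner face looks to the stand's -x and lies at x = 46 mm. It meets the end fence at a right angle.
- corner (a point): The inside corner: the point where the inner faces of both fences meet the bed's top, in stand frame (46, 198, 45) mm. Axes as the stand's. The bracket rubs on bed and fences with a friction coefficient of about 1, so sliding it while it is pressed hard on one of them can feel like touching the other.
- peak_knob (a joint): Angle of the gauge's peak pointer and its black reset knob, rad: 0 = at the zero stop (pointer towards the stand's +y, the plunger end), growing clockwise seen from above, so it is turned back anticlockwise. It stays where it is left (friction about 0.04 N m) and meets a hard stop at 0.
- peak_grip (a point): On the knob's axis, level with its top, 129.5 mm above the table. The knob is a winged bar 10 mm thick, 30 mm long, 18 mm high (from 111.5 to 129.5 mm above the table) on a round 20 mm hub. The point's y axis points along the bar to the pointer's tip (the stand's +y when the angle is 0).
- bracket: The L-shaped white printed bracket, about 60 g. Foot 50 (x) by 60 (y) by 8 mm; upright web at its +y end, 8 mm thick (y 22..30), 50 wide, top 55 mm above the underside, two ribs 18 mm high inside at its root. Origin: centre of the foot's underside, z up. Seated: axes parallel to the stand's, origin at (21, 168, 45) mm in the stand frame. Starts upright, turned up to 0.9 rad either way.
- bracket_web (a point): Middle of the top edge of the bracket's web, (0, 26, 55) mm in the bracket's frame; the web is gripped across its 8 mm thickness (along the bracket's y) from above.
- u_clip: Bystander: U-shaped white printed clip, 45 x 45 mm, two low walls 32 mm high. Origin at the centre of its underside.
- collar: Bystander: white printed ring, 44 mm outside diameter, 16 mm high. Origin at the centre of its underside.
- caliper: Bystander: calliper lying flat, 200 mm long along its y, 12 mm high. Origin at the middle of its beam's underside.
- driver: Bystander: screwdriver with black handle lying on the table, 160 mm long.
- amber_bottle: Bystander: small amber bottle, 48 mm diameter, 100 mm high, behind the stand. Origin under its centre.
- dark_bottle: Bystander: dark bottle, 60 mm diameter, 135 mm high, behind the stand. Origin under its centre.
- jar: Bystander: clear jar with white lid, 64 mm diameter, 60 mm high. Origin under its centre.
Things that resemble listed ones, but are neither listed nor needed, are in the scene too. Leave any blue or yellow look-alike of the bracket alone.

How it is judged:
On the way, in this order (a step that is already met when the one before it is completed fails the run):
1. the peak pointer is back at its zero stop (value of joint peak_knob below 0.06 rad), for 0.2 s.
2. the bracket is pressed flush against both fences by the gripper (contact force between bracket and fence_end above 1 N and contact force between bracket and fence_side above 1 N and contact force between the fingers and bracket above 1 N and y of bracket_web in the frame of stand between 0.19 and 0.198 m and x of bracket in the frame of stand between 0.017 and 0.025 m and z of bracket in the frame of stand between 0.042 and 0.048 m and angle between the x axis of bracket and the x axis of stand, either way round below 0.04 rad and angle between bracket's own z axis and vertical below 0.05 rad and value of joint peak_knob below 0.06 rad), for 0.3 s.
At the end, for the whole second after the job is handed in: Bracket flat on the bed, foot to the gauge, square to the stand within 0.04 rad, within 4 mm of its seated place and still; the fingers hold it pressed against each fence with more than 1 N; peak pointer within 0.06 rad of its zero stop (all of step 2 and linear speed of bracket below 0.01 m/s); the arm keeps its last pose, push and grip.
It fails at once if the bracket is rammed against a fence with more than 60 N (contact force between bracket and fence_end above 60 N or contact force between bracket and fence_side above 60 N).
It fails at once if a bystander is moved more than 30 mm (distance of any of u_clip, collar, caliper, driver, amber_bottle, dark_bottle, jar from where it was at the start of the episode above 0.03 m).
It also fails if it takes over 59 s, if anything falls off the work surface, if the arm or the gripper's body presses on something with over 40 N, if the wrist force passes 120 N, or if a joint passes its speed limit or range.

## Working session

There is one attempt and no reset: what is moved stays moved. The work goes in short steps, Python scripts to look and compute and a tool call to move; the robot and the scene stay as the last step left them, time stands still between calls to the robot, and variables do not carry over. Pictures are saved under pics/ and viewed, about 8 in all and at most 12, crops included, and the job is handed in when it is done.

Besides the shell and the picture viewer there is one more tool, called as name(argument=value, ...) on one line, values as JSON. jog_arm: Moves the arm, as the interface text tells. Its arguments: {"type":"object","properties":{"translation":{"type":"array"},"turn":{"type":"array"},"grip":{"type":"number"},"grip_force":{"type":"number"}},"required":["translation","turn"]}

```bash
mkdir -p pics; cat > h.py <<'E'
import numpy as np, cv2
from workcell import manip
def ray(p,uv,z):
    d=np.linalg.inv(p["mtx"])@np.array([uv[0],uv[1],1.]); T=np.array(p["pose"]); d=T[:3,:3]@d; o=T[:3,3]
    return o+d*(z-o[2])/d[2]
def proj(p,X):
    T=np.linalg.inv(np.array(p["pose"])); c=T[:3,:3]@np.array(X)+T[:3,3]; c=np.array(p["mtx"])@c; return c[:2]/c[2]
def save(p,n,box=None,k=1):
    f=p["frame"][:,:,::-1]
    if box: f=f[box[1]:box[3],box[0]:box[2]]
    cv2.imwrite("pics/"+n,cv2.resize(f,None,fx=k,fy=k,interpolation=cv2.INTER_CUBIC))
E
python3 - <<'E'
from h import *
np.set_printoptions(precision=4,suppress=True)
o=manip.get_obs(); print(o, manip.hold_point_z)
fr=[]
Z=dict(stand=0,gauge=0,fence_end=.045,fence_side=.045,corner=.045,peak_grip=.1295,bracket=0,bracket_web=.055,u_clip=0,collar=0,caliper=0,driver=0,amber_bottle=0,dark_bottle=0,jar=0)
for n in("top","side"):
    p=manip.camera(n); fr.append(p["frame"]); print(n,np.array(p["pose"])[:3,3])
    for l,z in Z.items():
        for r in manip.pinpoint(p,l)[:4]: print(l,round(r["confidence"],2),np.array(r["at"]).round(1),ray(p,r["at"],z))
    save(p,n+"0.png",k=1.5)
E
```

```text
{'clock': 0.0, 'joint_pos': array([ 1.0844,  0.3329, -0.0647,  1.461 ,  0.0216,  1.3499, -0.0885]), 'joint_velocities': array([-0.0013,  0.0003, -0.002 ,  0.0009,  0.0017, -0.0022, -0.0005]), 'tau': array([ -0.0004, -62.5446,   0.0492, -39.1611,   0.0163,   0.0099,
         0.    ]), 'position': array([ 0.2794, -0.5586,  0.207 ]), 'ee_rot': array([ 0.9732,  0.2298, -0.0002, -0.0007]), 'ft_force': array([-0.2258,  0.3521, -0.4432]), 'torque': array([-0.0266,  0.0266,  0.0135]), 'grip_width': 0.9970077725758025} 0.0187
top [0.5009 0.155  1.0962]
stand 0.93 [350.6 185. ] [ 0.6042 -0.0585  0.    ]
stand 0.22 [351.  263.9] [ 0.4076 -0.0536  0.    ]
gauge 0.85 [347.8 180.5] [ 0.6157 -0.0518  0.    ]
fence_end 0.63 [267.6 188.5] [0.5946 0.1505 0.045 ]
corner 0.65 [266.3 170.5] [0.6385 0.153  0.045 ]
corner 0.28 [352.3 265.9] [ 0.4067 -0.048   0.045 ]
peak_grip 0.54 [357.9 175.7] [ 0.6125 -0.05    0.1295]
bracket 0.97 [201.3 192.3] [0.5916 0.3177 0.    ]
bracket 0.85 [154.4 164.6] [0.664  0.4366 0.    ]
bracket 0.73 [163.1 269.3] [0.4006 0.4139 0.    ]
bracket 0.39 [229.2 129.4] [0.7513 0.24
[... 1543 characters left out ...]
25 [286.8 123.6] [ 0.6477 -0.1537  0.055 ]
u_clip 0.91 [298.6 267.5] [0.4374 0.2923 0.    ]
collar 0.76 [239.3 304.1] [0.5281 0.4409 0.    ]
collar 0.29 [235.9 245.2] [0.6087 0.2945 0.    ]
collar 0.17 [287.5 159.1] [ 0.6056 -0.0588 -0.    ]
caliper 0.89 [347.  175.3] [ 0.419  -0.0638  0.    ]
caliper 0.68 [235.  257.4] [0.5943 0.3291 0.    ]
driver 0.64 [334.5 222.6] [0.3991 0.1215 0.    ]
amber_bottle 0.56 [214.  183.9] [0.7636 0.1244 0.    ]
amber_bottle 0.5 [331.2 223.7] [0.406  0.1286 0.    ]
dark_bottle 0.74 [198.3 213.9] [0.7496 0.2421 0.    ]
jar 0.84 [240.2 144.8] [ 0.7679 -0.0607 -0.    ]
jar 0.49 [248.8 188.5] [0.6626 0.1004 0.    ]
jar 0.36 [348.4 175.4] [ 0.4151 -0.065  -0.    ]
```

```bash
python3 - <<'E'
import cv2,numpy as np
a=cv2.imread("pics/top0.png")[130:460,160:640]; b=cv2.imread("pics/side0.png")
cv2.imwrite("pics/t1.png",cv2.resize(a,None,fx=1.6,fy=1.6,interpolation=cv2.INTER_CUBIC))
E
```

```text
(no output)
```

View pics/t1.png

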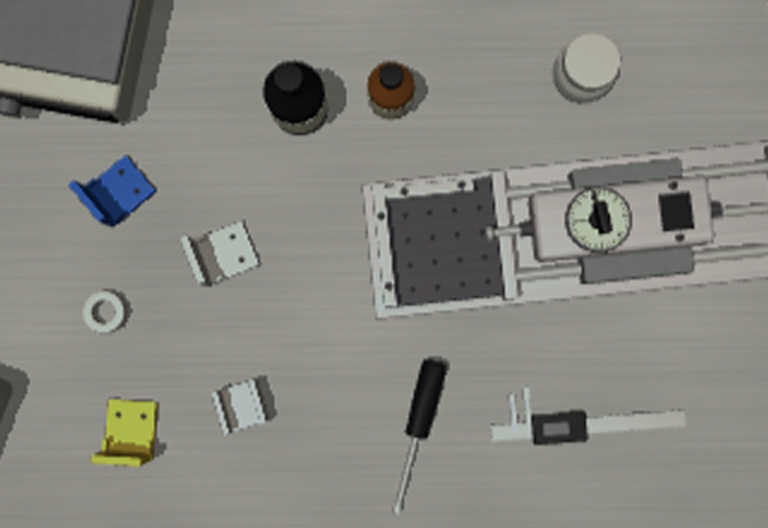

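View pics/side0.png

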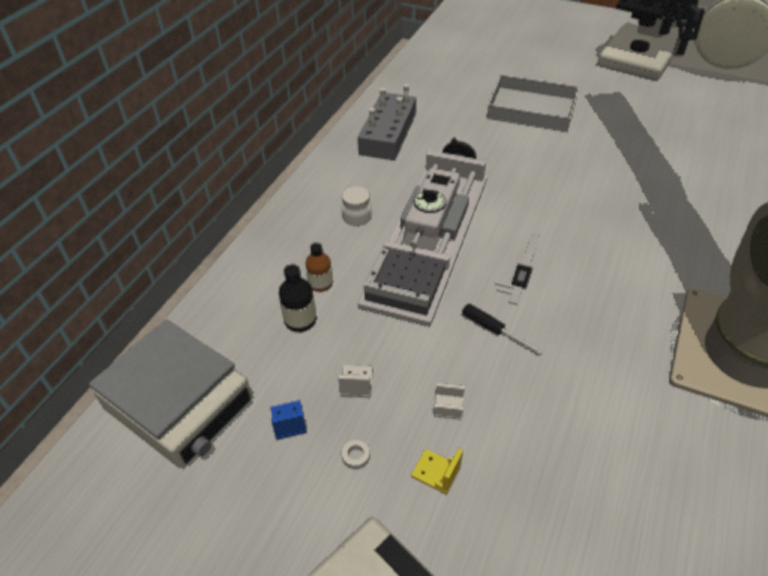

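The white L bracket is at crop (222,252), which is original (~201,192). The look-alikes are blue (115,190) and yellow (128,430), and the u_clip (243,405) is a U shape with two walls. The white L with holes in its foot and a single web is the target. I'll confirm that in one enlarged crop and look at the knob and fences too.

```bash
python3 - <<'E'
from h import *
ims=[manip.camera("top") for _ in range(4)]
f=np.mean([p["frame"].astype(float) for p in ims],0).astype(np.uint8)[:,:,::-1]
g=lambda b,k:cv2.resize(f[b[1]:b[3],b[0]:b[2]],None,fx=k,fy=k,interpolation=cv2.INTER_CUBIC)
a=g((255,145,389,213),5.9); a=a[:,:790]
b=np.hstack([g((175,170,225,216),4),g((325,145,385,191),6)[:184]]) if 0 else None
c1=g((178,172,224,210),5);c2=g((332,155,382,193),5)
row=np.zeros((190,a.shape[1],3),np.uint8); row[:,:c1.shape[1]]=c1; row[:,300:300+c2.shape[1]]=c2
cv2.imwrite("pics/c1.png",np.vstack([a,row])); print(a.shape)
E
```

```text
(401, 790, 3)
```

View pics/c1.png

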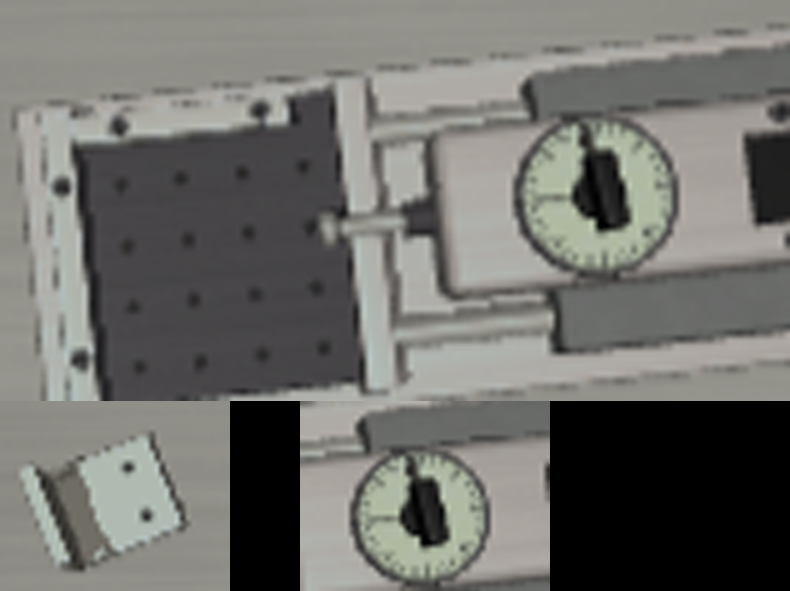

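```bash
cat > fit.py <<'E'
from h import *
from scipy.optimize import minimize, least_squares
def R(a): return np.array([[np.cos(a),-np.sin(a)],[np.sin(a),np.cos(a)]])
def box(x,y,z): return np.array([[a,b,c] for a in x for b in y for c in z])/1000.
B=[box((-25,25),(-30,30),(0,8)),box((-25,25),(22,30),(0,55))]
def sil(p,q,S=8):
    m=np.zeros((384*S,512*S),np.uint8)
    for b in B:
        w=b.copy(); w[:,:2]=b[:,:2]@R(q[2]).T+q[:2]
        h=cv2.convexHull(np.array([proj(p,X) for X in w],np.float32))
        cv2.fillConvexPoly(m,((h+.5)*S).astype(np.int32),1)
    return cv2.resize(m.astype(np.float32),(512,384),interpolation=cv2.INTER_AREA)
def fitb(p,mask,q0):
    m=mask.astype(np.float32)
    f=lambda v:np.abs(sil(p,v*[.001,.001,.02])-m).sum()
    r=minimize(f,np.array(q0)/[.001,.001,.02],method="Nelder-Mead",options=dict(initial_simplex=np.array(q0)/[.001,.001,.02]+np.array([[0,0,0],[5,0,0],[0,5,0],[0,0,5]])))
    return r.x*[.001,.001,.02],r.fun,m.sum()
E
python3 - <<'E'
from fit import *
np.set_printoptions(precision=4,suppress=True)
for n in("top","side"):
    p=manip.camera(n); 
    for o in manip.outline_of(p,"bracket"):
        e=o["extent"]; c=proj(p,[.592,.32,.02])
        if e[0]<c[0]<e[2] and e[1]<c[1]<e[3]:
            print(n,o["confidence"],e,fitb(p,o["mask"],[.592,.32,.4])); break
    if n=="top":
        C=lambda x,y:((x+.5)/5.9-.5+255,(y+.5)/5.9-.5+145)
        M=[((597,196),(0,0,106)),((320,227),(0,105,83)),((75,148),(46,198,45)),((292,127),(46,110,45))]
        W=[ray(p,C(*a),b[2]/1000)[:2] for a,b in M]; print(np.array(W))
        end=ray(p,C(105,400),.045)[:2]
        def res(q):
            r=[ (R(q[2])@np.array(b[:2])/1000+q[:2]-w)*1000 for (a,b),w in zip(M,W)]
            r.append([ (R(q[2]).T@(end-q[:2]))[1]*1000-198]); return np.concatenate(r)
        s=least_squares(res,[.61,-.05,.1]); print("stand",s.x,s.fun)
        for pr in ([(585,130)],[(590,152),(618,228)]):
            print([ray(p,C(*a),.1295 if len(pr)>1 else .112) for a in pr])
        T=np.array(p["pose"]);print(T[:3,:3])
    else:
        # stand from side network
        print([ (l,ray(p,manip.pinpoint(p,l)[0]["at"],z)) for l,z in (("corner",.045),("fence_end",.045),("fence_side",.045),("peak_grip",.1295))])
E
```

```text
top 0.59 [185.4, 180.7, 213.6, 208.1] (array([0.593 , 0.3217, 0.3817]), np.float64(49.828125), np.float32(512.0))
[[ 0.6104 -0.0501]
 [ 0.6024  0.0545]
 [ 0.6404  0.1505]
 [ 0.6477  0.0613]]
stand [ 0.6109 -0.0511  0.0833] [ 0.5101 -1.0505 -0.2228 -0.9946 -0.1269 -0.4744 -0.037   1.0421 -1.4826]
[array([ 0.6353, -0.045 ,  0.112 ])]
[array([ 0.6245, -0.0431,  0.1295]), array([ 0.5956, -0.0527,  0.1295])]
[[-0.0145 -0.9971  0.0749]
 [-0.9998  0.0155  0.0122]
 [-0.0133 -0.0747 -0.9971]]
side 0.96 [225.1, 244.6, 247.7, 264.8] (array([0.5928, 0.3186, 0.3991]), np.float64(23.828125), np.float32(445.0))
[('corner', array([0.6355, 0.1483, 0.045 ])), ('fence_end', array([0.5915, 0.1463, 0.045 ])), ('fence_side', array([0.6603, 0.101 , 0.045 ])), ('peak_grip', array([ 0.6133, -0.0535,  0.1295]))]
```

The crop confirms a single web plus a foot with two holes, in white. The stand is at (0.611,-0.051), yaw about 0.085, and the bracket is at (0.593,0.320), yaw about 0.39. The knob is about 79° off zero. Moving to the knob now.

jog_arm(translation=[[22,34,5],[44,68,10],[66,102,15],[88,136,15],[110,170,15],[132,204,15],[154,238,15],[176,272,15],[198,306,15],[220,340,15],[242,374,15],[264,408,15]], turn=[-1,-2,-4,-6,-8,-10,-10,-10,-10,-10,-10,-10], grip=40, grip_force=25)

```text
clock: 3.2
position: [0.5444, -0.1493, 0.2232]
ee_rot: [0.99, 0.144, 0.0, 0.0]
ft_force: [0.7, -0.4, 0.2]
grip_width: 0.473
```

jog_arm(translation=[[20,32,0],[42,65,0],[64,96,-20],[66,98,-45],[66,98,-65],[66,98,-65]], turn=[0,0,0,0,0,0])

```text
clock: 3.7
position: [0.6083, -0.0504, 0.1536]
ee_rot: [0.989, 0.145, -0.003, -0.001]
ft_force: [-0.3, -1.2, -1.1]
grip_width: 0.466
```

```bash
python3 - <<'E'
from h import *
p=manip.camera("side");q=manip.camera("top")
f=lambda p,b:cv2.resize(p["frame"][b[1]:b[3],b[0]:b[2],::-1],(390,390),interpolation=cv2.INTER_CUBIC)
cv2.imwrite("pics/k.png",np.hstack([f(p,(250,80,320,150)),f(q,(320,140,390,210))])); print(manip.get_obs()["position"])
E
```

```text
[ 0.6101181  -0.05167935  0.1582893 ]
```

View pics/k.png

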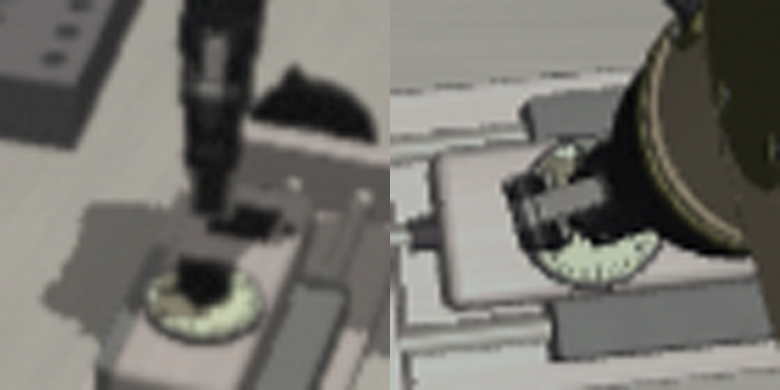

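The side view shows the fingertips directly above the knob ((210,210) over (205,280)). In the top view the jaws straddle the bar crosswise. I'll descend and close.

jog_arm(translation=[[1,0,-20],[1,0,-36],[1,0,-42],[1,0,-42]], turn=[0,0,0,0])

```text
clock: 4.13
position: [0.6109, -0.0523, 0.1165]
ee_rot: [0.99, 0.143, -0.0, 0.0]
ft_force: [-0.2, -0.2, 0.0]
grip_width: 0.467
```

jog_arm(translation=[[0,0,0],[0,0,0],[0,0,0],[0,0,0],[0,0,0],[0,0,0]], turn=[0,0,0,0,0,0], grip=4)

```text
clock: 4.63
position: [0.611, -0.0523, 0.1168]
ee_rot: [0.99, 0.143, -0.0, 0.0]
ft_force: [0.7, -0.2, -0.9]
grip_width: 0.047
```

```bash
python3 - <<'E'
from h import *
p=manip.camera("side");q=manip.camera("top")
f=lambda p,b:cv2.resize(p["frame"][b[1]:b[3],b[0]:b[2],::-1],(390,390),interpolation=cv2.INTER_CUBIC)
cv2.imwrite("pics/k2.png",np.hstack([f(p,(255,90,315,150)),f(q,(325,145,385,205))])); o=manip.get_obs();print(o["position"],o["grip_width"],o["torque"])
E
```

```text
[ 0.61089454 -0.05237375  0.11658027] 0.04742731076077538 [-0.05124081  0.0061525   0.001063  ]
```

View pics/k2.png

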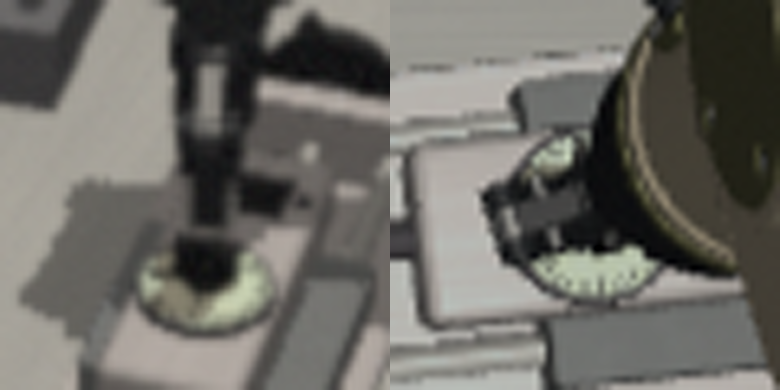

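```bash
python3 - <<'E'
from h import *
p=manip.camera("side")
s=lambda X:((proj(p,X)-[255,90])*6.5).round()
print("tcp",s([.6109,-.0524,.1166]),"dial",s([.6109,-.0511,.106]),"knobtop",s([.6109,-.0511,.1295]))
for y in(-.07,-.03):print(y,s([.611,y,.1166]))
f=p["frame"][90:150,255:315].astype(int).sum(2)
print(f[28:52,24:42])
q=manip.camera("top");print(((proj(q,[.6109,-.0511,.106])-[325,145])*6.5).round(), ((proj(q,[.6109,-.0524,.1166])-[325,145])*6.5).round())
E
```

```text
tcp [205. 262.] dial [203. 283.] knobtop [205. 241.]
-0.07 [219. 239.]
-0.03 [186. 293.]
[[361 330 311 288 231 175  96  75  81  73  94 134 133  87  65  70  79  87]
 [301 308 306 291 261 183  87  73  72  72 102 156 153  70  64  68  67  55]
 [300 301 294 280 260 179  81  63  77  68 114 170 177  92  73  65  73  63]
 [304 303 306 293 256 180  86  68  75  68 122 195 189  99  64  71  75  73]
 [305 300 286 291 260 180  85  72  85  80 142 218 212 144 133 112 101  89]
 [285 295 286 294 258 181  88  60  73  84 146 241 266 263 265 248 217 200]
 [253 271 292 292 273 196 140 122 110 113 163 249 289 306 306 303 298 304]
 [233 268 281 247 249 223 227 221 203 198 231 266 302 311 312 316 354 434]
 [244 276 267 165 165 166 182 180 177 186 217 250 279 307 321 333 382 483]
 [252 265 221 109  87  86  82  91 100 115 140 166 204 264 346 436 464 491]
 [247 253 199  97  56  52  59  64  60  81 103 118 170 278 378 454 488 495]
 [297 308 236 103  65  51  37  54  50  63  84 109 231 407 476 426 442 486]
 [346 326 225  94  43  56  55  55  68  52  54  99 255 436 463 392 406 439]
 [273 259 169  76  35  44  48  45  45  64  59 106 262 444 454 432 420 403]
 [269 238 203 150  90  62  58  62  60  55  70 138 317 519 540 516 448 400]
 [446 345 318 289 198  89  62  70  66  75 137 234 388 559 575 540 452 391]
 [435 374 370 355 302 189 101 110 114 168 273 391 513 576 565 501 421 414]
 [327 360 373 370 348 298 214 249 282 376 483 527 575 579 564 513 423 368]
 [264 329 363 365 359 336 278 336 402 520 565 575 577 557 504 475 395 287]
 [273 329 336 362 357 331 338 374 444 557 570 566 552 493 447 397 295 251]
 [232 306 293 350 358 308 367 421 494 502 502 493 469 393 381 289 224 264]
 [214 231 239 284 340 357 386 439 439 413 421 394 331 270 275 245 296 329]
 [394 266 224 216 253 281 296 324 296 282 297 278 221 246 334 411 398 331]
 [485 436 413 339 255 229 226 227 226 225 257 295 335 425 456 468 409 292]]
[203. 212.] [213. 208.]
```

The gripper closed to 4 mm with nothing between the pads. In the side view the fingers seem to end just above the knob's top, so they must be higher than I assumed. I'll open, go lower in cautious steps and close again.

jog_arm(translation=[[0,0,0],[0,0,0],[0,0,0],[0,0,-4],[0,0,-8],[0,0,-8]], turn=[0,0,0,0,0,0], grip=40)

```text
clock: 5.33
position: [0.6102, -0.0524, 0.1073]
ee_rot: [0.99, 0.143, -0.001, 0.0]
ft_force: [-0.1, -0.4, -0.7]
grip_width: 0.466
```

jog_arm(translation=[[0,0,0],[0,0,0],[0,0,0],[0,0,0],[0,0,0]], turn=[0,0,0,0,0], grip=4)

```text
clock: 5.75
position: [0.6103, -0.0524, 0.1074]
ee_rot: [0.99, 0.143, -0.001, 0.0]
ft_force: [0.1, -0.6, 0.9]
grip_width: 0.046
```

```bash
python3 - <<'E'
from h import *
p=manip.camera("side");q=manip.camera("top")
def f(p,b,pts):
    im=cv2.resize(p["frame"][b[1]:b[3],b[0]:b[2],::-1],(390,390),interpolation=cv2.INTER_CUBIC); k=390/(b[2]-b[0])
    for X,c in pts: cv2.circle(im,tuple(int(v) for v in (proj(p,X)-[b[0],b[1]]+.5)*k),3,c,-1)
    return im
o=manip.get_obs();t=o["position"]
pts=[(t,(0,0,255)),(t+[0,0,.1],(0,255,0)),(np.array([.6109,-.0511,.1295]),(255,0,0))]
cv2.imwrite("pics/k3.png",np.hstack([f(p,(245,70,325,150),pts),f(q,(315,135,395,215),pts)]))
E
```

```text
(no output)
```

View pics/k3.png

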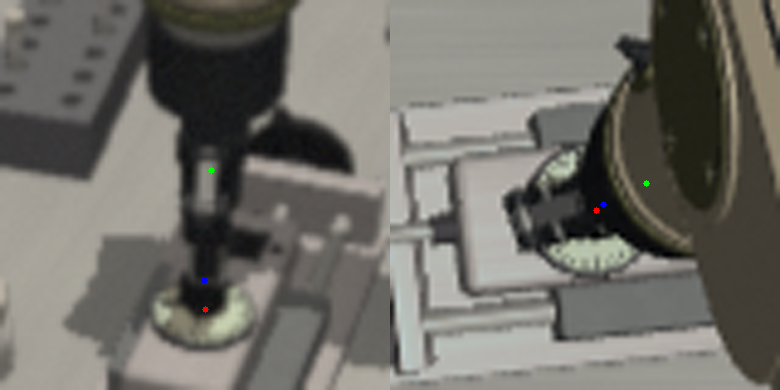

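jog_arm(translation=[[0,0,0],[0,0,0],[0,0,0]], turn=[0,0,0], grip=0)

```text
clock: 6.1
position: [0.6103, -0.0524, 0.1074]
ee_rot: [0.99, 0.143, -0.001, 0.0]
ft_force: [0.5, -0.5, -0.2]
grip_width: -0.001
```

jog_arm(translation=[[0,0,0],[0,0,0],[0,0,0]], turn=[5,10,10])

```text
clock: 6.35
position: [0.6103, -0.0524, 0.1074]
ee_rot: [0.973, 0.231, -0.001, 0.0]
ft_force: [1.1, 0.8, -0.3]
grip_width: -0.001
```

```bash
python3 - <<'E'
from h import *
o=manip.get_obs();print(o["position"],o["grip_width"],o["torque"],o["ft_force"])
E
```

```text
[ 0.61030474 -0.0523704   0.1073959 ] -0.001114017133380156 [ 0.00280353 -0.03382759  0.01347692] [ 1.11768933  0.8074474  -0.32518879]
```

jog_arm(translation=[[0,0,-1],[0,0,-2],[0,0,-3],[0,0,-4],[0,0,-5],[0,0,-5]], turn=[0,0,0,0,0,0])

```text
clock: 6.85
position: [0.6107, -0.0524, 0.1059]
ee_rot: [0.973, 0.23, -0.0, 0.001]
ft_force: [-13.5, -0.1, 28.6]
grip_width: -0.003
```

Contact at a reported z of about 0.106 means either the knob's top (fingers shorter than reported) or the dial itself. An open-jaw descent will tell which: if it is the knob, straddling fingers can go lower.

jog_arm(translation=[[0,0,4],[0,0,8],[0,0,8],[0,0,8],[0,0,8],[0,0,8]], turn=[-5,-10,-10,-10,-10,-10], grip=45)

```text
clock: 7.35
position: [0.6105, -0.0525, 0.1133]
ee_rot: [0.989, 0.145, -0.001, 0.001]
ft_force: [-0.1, 0.8, 0.0]
grip_width: 0.525
```

jog_arm(translation=[[0,0,-3],[0,0,-7],[0,0,-10],[0,0,-12],[0,0,-14],[0,0,-14]], turn=[0,0,0,0,0,0])

```text
clock: 7.85
position: [0.6102, -0.0525, 0.0987]
ee_rot: [0.989, 0.145, -0.001, 0.001]
ft_force: [0.1, -0.7, 0.5]
grip_width: 0.531
```

jog_arm(translation=[[0,0,0],[0,0,0],[0,0,0],[0,0,0],[0,0,0]], turn=[0,0,0,0,0], grip=20)

```text
clock: 8.27
position: [0.6102, -0.0524, 0.0988]
ee_rot: [0.989, 0.145, -0.001, 0.001]
ft_force: [-0.7, 0.6, -0.6]
grip_width: 0.234
```

jog_arm(translation=[[0,0,0],[0,0,0],[0,0,0],[0,0,0]], turn=[0,0,0,0], grip=4)

```text
clock: 8.6
position: [0.6092, -0.05, 0.099]
ee_rot: [0.989, 0.146, -0.002, -0.001]
ft_force: [-6.5, 5.1, 4.2]
grip_width: 0.111
```

The opening is 9.5 mm, so the knob is held. The true fingertip is therefore about 22 mm above the reported TCP, which I must allow for with the bracket. Turning anticlockwise.

jog_arm(translation=[[0,0,0],[0,0,0],[0,0,0],[0,0,0],[0,0,0],[0,0,0],[0,0,0],[0,0,0],[0,0,0],[0,0,0],[0,0,0],[0,0,0]], turn=[5,11,17,23,29,35,41,47,53,59,65,65])

```text
clock: 9.6
position: [0.6109, -0.0514, 0.0991]
ee_rot: [0.754, 0.656, -0.001, 0.002]
ft_force: [7.8, -3.3, -6.1]
grip_width: 0.107
```

```bash
python3 -c "
from h import *
o=manip.get_obs();print(o['position'],o['grip_width'],o['torque'],o['ft_force'],o['joint_pos'])"
```

```text
[ 0.61088241 -0.05136886  0.0990642 ] 0.10668958460371726 [-0.67438729 -1.92427974  0.06766586] [ 7.79825826 -3.2962712  -6.07110017] [ 0.48885421  0.45732151 -0.61850314  1.59991664  0.28625854  1.1744562
 -0.33091383]
```

jog_arm(translation=[[0,0,0],[0,0,0],[0,0,0],[0,0,0]], turn=[4,8,10,10])

```text
clock: 9.93
position: [0.6114, -0.0514, 0.0991]
ee_rot: [0.694, 0.72, -0.0, 0.003]
ft_force: [4.0, 0.1, -4.1]
grip_width: 0.102
```

```bash
python3 -c "
from h import *
o=manip.get_obs();print(o['position'],o['grip_width'],o['torque'],o['ft_force'])"
```

```text
[ 0.61139986 -0.05142775  0.09907199] 0.10212524894875882 [ 2.93810954e-02 -8.46000948e-01  3.55473623e-04] [ 3.95516769  0.14856487 -4.10048824]
```

jog_arm(translation=[[0,0,0],[0,0,0],[0,0,0]], turn=[2,4,4])

```text
clock: 10.18
position: [0.6116, -0.0514, 0.0991]
ee_rot: [0.668, 0.744, -0.0, 0.003]
ft_force: [2.6, -0.4, -2.4]
grip_width: 0.103
```

```bash
python3 -c "
from h import *
o=manip.get_obs();print(o['position'],o['ee_rot'],o['torque'],o['ft_force'])"
```

```text
[ 0.61158528 -0.05140739  0.09905261] [ 6.68194265e-01  7.43982347e-01 -3.86835435e-05  2.58644922e-03] [ 0.14724569 -0.53723969 -0.13915677] [ 2.63915132 -0.39383495 -2.36361925]
```

jog_arm(translation=[[0,0,0],[0,0,0],[0,0,0],[0,0,0]], turn=[2,4,5,5])

```text
clock: 10.52
position: [0.6116, -0.0514, 0.0991]
ee_rot: [0.636, 0.772, 0.0, 0.003]
ft_force: [1.2, 0.2, -1.4]
grip_width: 0.101
```

```bash
python3 -c "
from h import *
o=manip.get_obs();print(o['position'],o['ee_rot'],o['torque'],o['ft_force'])
p=manip.camera('top');c=(350,180);save(p,'k4.png',(320,145,384,209),6)"
```

```text
[ 0.61163571 -0.05141627  0.09909528] [6.35787944e-01 7.71859611e-01 2.27131977e-04 2.52579325e-03] [ 0.26876378 -0.31526551 -0.81455884] [ 1.22836338  0.16633955 -1.36306708]
```

The torque on the tool has reached -0.81 N m against 0.04 N m friction, so the knob is on its hard stop. I'll release, rise and go to the bracket.

jog_arm(translation=[[0,0,0],[0,0,0],[0,0,0],[0,0,20],[0,0,45],[0,0,70],[0,0,75]], turn=[0,0,0,0,0,0,0], grip=40)

```text
clock: 11.15
position: [0.6133, -0.051, 0.1785]
ee_rot: [0.636, 0.772, 0.002, 0.005]
ft_force: [0.8, 0.6, 0.8]
grip_width: 0.466
```

jog_arm(translation=[[-3,35,0],[-6,70,0],[-9,105,0],[-12,140,0],[-15,175,0],[-18,210,0],[-20,245,0],[-22,280,0],[-24,315,0],[-26,350,0],[-28,385,0],[-29,395,0]], turn=[-7,-14,-21,-28,-35,-42,-49,-56,-63,-70,-77,-79])

```text
clock: 12.15
position: [0.5812, 0.3507, 0.1779]
ee_rot: [0.982, 0.19, -0.002, 0.003]
ft_force: [-0.2, 1.1, -0.1]
grip_width: 0.472
```

```bash
python3 - <<'E'
from fit import *
q=manip.camera("top");p=manip.camera("side");o=manip.get_obs();t=o["position"];print(t,o["ee_rot"],o["ft_force"],o["clock"])
def f(p,b,pts,s=390):
    k=s/(b[2]-b[0]); im=cv2.resize(p["frame"][b[1]:b[3],b[0]:b[2],::-1],None,fx=k,fy=k,interpolation=cv2.INTER_CUBIC)
    for X,c in pts: cv2.circle(im,tuple(int(v) for v in (proj(p,X)-[b[0],b[1]]+.5)*k),3,c,-1)
    return im
pts=[(t+[0,0,.022],(0,0,255)),([.583,.344,.055],(255,0,0))]
cv2.imwrite("pics/w.png",np.hstack([f(q,(325,150,385,210),[]),f(p,(200,205,270,275),pts)]))
E
```

```text
[0.58226574 0.34775612 0.17783443] [ 0.9811957   0.19295796 -0.00236804  0.0040758 ] [-0.38024644 -0.53877652 -0.48268038] 12.25
```

View pics/w.png

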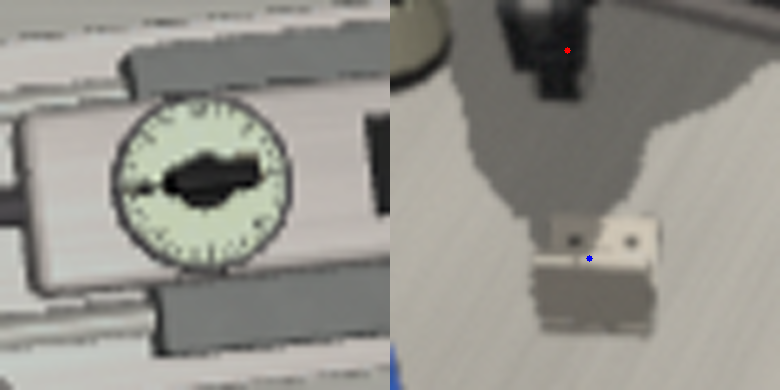

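The knob bar and pointer now lie towards the plunger (pointer tip at left (135,187)), so the zero is reached. The marked web middle (589,258) sits on the bracket's web top. Descending.

jog_arm(translation=[[1,-4,-35],[1,-4,-70],[1,-4,-105],[1,-4,-130],[1,-4,-145],[1,-4,-155],[1,-4,-160],[1,-4,-164],[1,-4,-164]], turn=[0,0,0,0,0,0,0,0,0])

```text
clock: 13.0
position: [0.5838, 0.3439, 0.0145]
ee_rot: [0.981, 0.193, -0.002, 0.004]
ft_force: [-0.1, 0.4, 0.0]
grip_width: 0.463
```

jog_arm(translation=[[0,0,0],[0,0,0],[0,0,0],[0,0,0],[0,0,0],[0,0,0]], turn=[0,0,0,0,0,0], grip=2, grip_force=30)

```text
clock: 13.5
position: [0.5845, 0.3445, 0.0158]
ee_rot: [0.981, 0.193, -0.001, 0.004]
ft_force: [-0.1, -0.6, 6.0]
grip_width: 0.083
```

jog_arm(translation=[[0,0,15],[0,0,45],[0,0,80],[0,0,110],[0,0,125],[0,0,125]], turn=[0,-5,-10,-15,-17.5,-17.5])

```text
clock: 14.0
position: [0.5861, 0.3461, 0.1469]
ee_rot: [0.999, 0.04, 0.002, 0.002]
ft_force: [-0.8, -1.0, -0.1]
grip_width: 0.084
```

```bash
python3 - <<'E'
from fit import *
import fit
np.set_printoptions(precision=4,suppress=True)
q=manip.camera("top");p=manip.camera("side");o=manip.get_obs();t=o["position"];print(t,o["ee_rot"],o["ft_force"],o["clock"],o["grip_width"])
def f(p,b,pts,s=390):
    k=s/(b[2]-b[0]); im=cv2.resize(p["frame"][b[1]:b[3],b[0]:b[2],::-1],None,fx=k,fy=k,interpolation=cv2.INTER_CUBIC)
    for X,c in pts: cv2.circle(im,tuple(int(v) for v in (proj(p,X)-[b[0],b[1]]+.5)*k),2,c,-1)
    return im
dz=t[2]-.0158; a=.085; qq=[.593+.0,.320]
w=t[:2]; og=w-R(a)@[0,.026]
L=lambda x,y,z:np.r_[og+R(a)@[x/1000,y/1000],dz+z/1000]
pts=[(L(*v),(0,0,255)) for v in ((-25,30,55),(25,30,55),(-25,30,0),(25,30,0),(-25,-30,8),(25,-30,8))]+[(t+[0,0,.022],(0,255,0))]
c=proj(p,t).astype(int);d=proj(q,t).astype(int)
cv2.imwrite("pics/l.png",np.hstack([f(q,(d[0]-35,d[1]-35,d[0]+35,d[1]+35),pts),f(p,(c[0]-35,c[1]-40,c[0]+35,c[1]+30),pts)]))
E
```

```text
[0.5846 0.3446 0.1419] [ 0.9991  0.042  -0.0007  0.0032] [-0.2247 -0.4255 -0.9037] 14.1 0.08391857313545101
```

View pics/l.png

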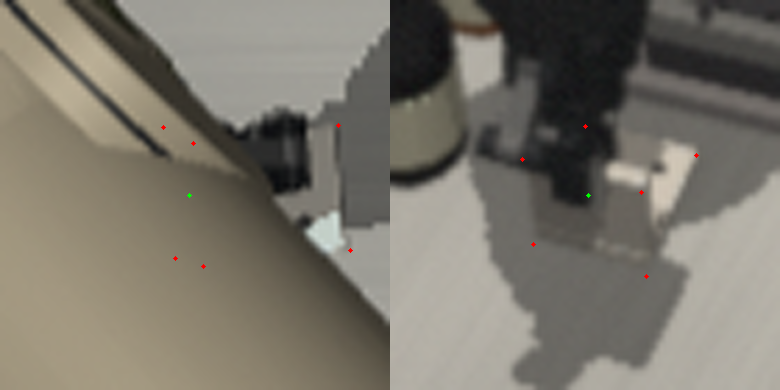

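The bracket is held (web at (530–660, 160–255) in the side half), with predicted corners within a few pixels. Carrying it over the bed, short of both fences.

jog_arm(translation=[[3,-30,0],[6,-65,0],[9,-100,0],[13,-135,0],[17,-170,0],[20,-198,0],[21,-210,-5],[21,-210,-25],[21,-210,-45],[21,-210,-60],[21,-210,-68],[21,-210,-68]], turn=[0,0,0,0,0,0,0,0,0,0,0,0])

```text
clock: 15.1
position: [0.6037, 0.1346, 0.0711]
ee_rot: [0.999, 0.043, -0.003, 0.003]
ft_force: [0.4, -0.8, -0.2]
grip_width: 0.088
```

```bash
cat > look.py <<'E'
from fit import *
import sys
np.set_printoptions(precision=4,suppress=True)
q=manip.camera("top");p=manip.camera("side");o=manip.get_obs();t=o["position"];print(t,o["ee_rot"],o["ft_force"],o["torque"],o["clock"],o["grip_width"])
S=np.array([.611,-.051]);a=.085
st=R(a).T@(t[:2]-S); print("stand xy",st*1000,"z-seat",(t[2]-.0608)*1000)
def f(p,b,s=390):
    k=s/(b[2]-b[0]); return cv2.resize(p["frame"][b[1]:b[3],b[0]:b[2],::-1],None,fx=k,fy=k,interpolation=cv2.INTER_CUBIC)
cv2.imwrite("pics/"+sys.argv[1],np.hstack([f(q,(250,150,320,220)),f(p,(225,155,295,225))]))
E
python3 look.py b1.png
```

```text
[0.6054 0.1351 0.0739] [ 0.9991  0.0425 -0.0011  0.0031] [0.4701 0.3929 0.1222] [ 0.0176 -0.0335 -0.0492] 15.2 0.08714108262655113
stand xy [ 10.2173 185.858 ] z-seat 13.061613011293307
```

View pics/b1.png

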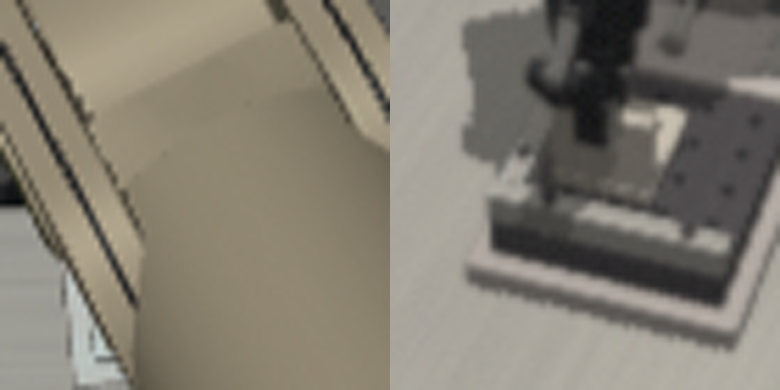

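The bracket hangs over the bed inside both fences, with its web at (555–655,130–200) and a gap to the side fence. Lowering to touch the bed.

jog_arm(translation=[[0,0,-4],[0,0,-8],[0,0,-9],[0,0,-10],[0,0,-11],[0,0,-11]], turn=[0,0,0,0,0,0])

```text
clock: 15.7
position: [0.6054, 0.135, 0.0628]
ee_rot: [0.999, 0.042, -0.001, 0.003]
ft_force: [-0.2, 0.0, -0.1]
grip_width: 0.08
```

jog_arm(translation=[[0,0,-1],[0,0,-2],[0,0,-2],[0,0,-2]], turn=[0,0,0,0])

```text
clock: 16.03
position: [0.6054, 0.135, 0.0608]
ee_rot: [0.999, 0.042, -0.001, 0.003]
ft_force: [0.6, 0.3, 0.0]
grip_width: 0.082
```

jog_arm(translation=[[0,0,-1],[0,0,-2],[0,0,-2],[0,0,-2]], turn=[0,0,0,0])

```text
clock: 16.37
position: [0.6056, 0.1352, 0.0607]
ee_rot: [0.999, 0.042, -0.001, 0.003]
ft_force: [-6.9, -1.6, 16.8]
grip_width: 0.084
```

jog_arm(translation=[[0,0,-1],[0,0,-1],[0,0,-1]], turn=[0,0,0])

```text
clock: 16.62
position: [0.6058, 0.1352, 0.0607]
ee_rot: [0.999, 0.042, -0.0, 0.003]
ft_force: [-4.1, -1.9, 9.2]
grip_width: 0.087
```

jog_arm(translation=[[0,0,0.4],[0,2,0.4],[0,4,0.4],[-1,6,0.4],[-1,6,0.4]], turn=[0,0,0,0,0])

```text
clock: 17.03
position: [0.6044, 0.142, 0.0609]
ee_rot: [0.999, 0.043, -0.001, 0.003]
ft_force: [-1.2, -0.6, 0.5]
grip_width: 0.083
```

jog_arm(translation=[[0,1,0],[0,2,0],[0,2,0]], turn=[0,0,0])

```text
clock: 17.28
position: [0.6043, 0.1444, 0.0608]
ee_rot: [0.999, 0.043, -0.001, 0.003]
ft_force: [0.0, -0.0, -0.1]
grip_width: 0.083
```

jog_arm(translation=[[0,1,0],[0,1,0],[0,1.5,0]], turn=[0,0,0])

```text
clock: 17.53
position: [0.6044, 0.1451, 0.0608]
ee_rot: [0.999, 0.043, -0.001, 0.003]
ft_force: [-0.5, -4.8, 1.7]
grip_width: 0.085
```

jog_arm(translation=[[0,1,0],[0,1,0],[0,1.5,0]], turn=[0,0,0])

```text
clock: 17.78
position: [0.6044, 0.1453, 0.0608]
ee_rot: [0.999, 0.042, -0.001, 0.004]
ft_force: [-2.2, -7.0, 3.1]
grip_width: 0.085
```

jog_arm(translation=[[0,-1,0.3],[2,-0.8,0.3],[4,-0.6,0.3],[6,-0.5,0.3],[7,-0.4,0.3],[7,-0.4,0.3]], turn=[0,0,0,0,0,0])

```text
clock: 18.28
position: [0.6117, 0.1453, 0.0611]
ee_rot: [0.999, 0.042, -0.001, 0.004]
ft_force: [0.0, 0.1, -0.1]
grip_width: 0.083
```

jog_arm(translation=[[1,0,0],[2,0.2,0],[2,0.2,0]], turn=[0,0,0])

```text
clock: 18.53
position: [0.6138, 0.1457, 0.0611]
ee_rot: [0.999, 0.042, -0.001, 0.004]
ft_force: [0.6, 0.9, -0.5]
grip_width: 0.085
```

jog_arm(translation=[[1,0,0],[2,0,0],[2,0,0]], turn=[0,0,0])

```text
clock: 18.78
position: [0.6158, 0.1457, 0.061]
ee_rot: [0.999, 0.042, -0.001, 0.004]
ft_force: [0.4, -1.3, -0.1]
grip_width: 0.088
```

jog_arm(translation=[[1,0,0],[1.5,0,0],[1.5,0,0]], turn=[0,0,0])

```text
clock: 19.03
position: [0.616, 0.1458, 0.0609]
ee_rot: [0.999, 0.043, -0.002, 0.004]
ft_force: [-6.2, -1.4, 4.3]
grip_width: 0.083
```

Both contacts came within about 1 mm of the predicted positions. I'll back off slightly, press flat on the bed, then push into both fences.

jog_arm(translation=[[-0.8,-0.5,0],[-0.8,-0.5,-1],[-0.8,-0.5,-1.5],[-0.8,-0.5,-1.5],[-0.8,-0.5,-0.3],[0.5,0.3,-0.3],[1.2,1,-0.3],[1.6,1.5,-0.3],[1.6,1.5,-0.3],[1.6,1.5,-0.3]], turn=[0,0,0,0,0,0,0,0,0,0])

```text
clock: 19.87
position: [0.6161, 0.146, 0.0609]
ee_rot: [0.999, 0.042, -0.004, 0.005]
ft_force: [-12.3, -6.2, 12.9]
grip_width: 0.087
```

```bash
python3 look.py b2.png
```

```text
[0.6161 0.146  0.0609] [ 0.9991  0.0422 -0.0042  0.0053] [-12.4342  -5.35    11.9004] [-1.3404  2.8241 -0.1025] 19.9667 0.08662983579729037
stand xy [ 21.7994 195.8522] z-seat 0.09691482390594003
```

View pics/b2.png

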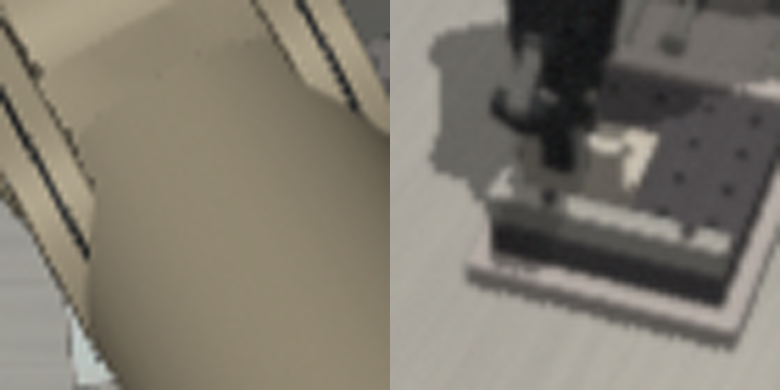

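The bracket sits in the corner, with its web against the end fence at (520–640,195). The bed load of 12 N could account for the y reading through friction, so I'll unload z and press more in y.

jog_arm(translation=[[1,1,0.3],[1.2,2,0.3],[1.3,2.5,0.3],[1.3,2.5,0.3],[1.3,2.5,0.3],[1.3,2.5,0.3],[1.3,2.5,0.3],[1.3,2.5,0.3]], turn=[0,0,0,0,0,0,0,0])

```text
clock: 20.63
position: [0.6161, 0.1461, 0.061]
ee_rot: [0.999, 0.042, -0.006, 0.007]
ft_force: [-10.8, -6.4, 9.8]
grip_width: 0.083
```

```bash
python3 look.py b3.png
```

```text
[0.6161 0.1462 0.061 ] [ 0.9991  0.0416 -0.0059  0.007 ] [-9.6999 -6.4224  8.5036] [-1.6593  2.3084 -0.0453] 20.7333 0.08750710475380623
stand xy [ 21.8193 196.0547] z-seat 0.22467844307653279
```

jog_arm(translation=[[1,1,0.5],[1.2,2.2,0.8],[1.2,2.8,0.8],[1.2,2.8,0.8],[1.2,2.8,0.8],[1.2,2.8,0.8]], turn=[0,0,0,0,0,0])

```text
clock: 21.23
position: [0.616, 0.1462, 0.0611]
ee_rot: [0.999, 0.041, -0.008, 0.009]
ft_force: [-8.4, -7.8, 5.4]
grip_width: 0.081
```

```bash
python3 look.py b4.png
```

```text
[0.616  0.1462 0.0611] [ 0.9991  0.0407 -0.0079  0.0089] [-8.2269 -7.4056  4.9683] [-1.8489  1.9096 -0.0673] 21.3333 0.08158144163774833
stand xy [ 21.7668 196.0457] z-seat 0.3107086523653074
```

```bash
python3 - <<'E'
from h import *
p=manip.camera("side"); save(p,"fin.png",(235,100,305,220),5); o=manip.get_obs(); print(o["ft_force"],o["position"])
E
```

```text
[-7.85165606 -8.26751305  5.48325515] [0.61603701 0.1461543  0.06109585]
```

View pics/fin.png

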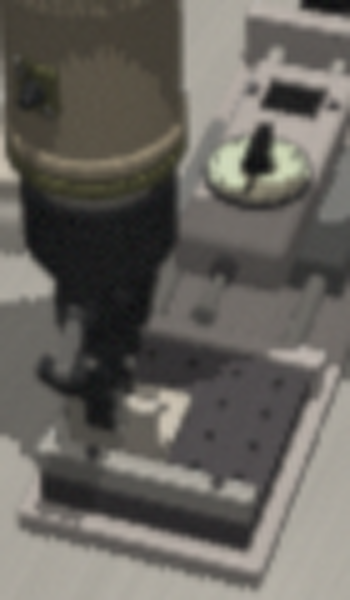

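The knob bar points at the plunger (pointer at (250,185)). The bracket is in the corner with its foot towards the gauge, and the forces are steady. Handing in.

```bash
python3 -c "
from workcell import manip
print(manip.hand_in()); o=manip.get_obs(); print(o['clock'],o['ft_force'],o['position'])"
```

```text
the job is handed in; nothing more can be done
None
the job is handed in; nothing more can be done
```

The knob is back at its zero stop, and the white bracket is in the fence corner with the gripper still holding and pressing it. I handed in at about 21.5 s; no verdict was reported.

- **Knob:** I turned it anticlockwise until the torque rose to about 0.8 N m against the stop. Later pictures show the pointer towards the plunger.
- **Bracket:** It was gripped by the web and set flat on the bed. It met the end fence and the side fence within about 1 to 2 mm of where I had computed.
- **Last forces on the tool:** x −7.9, y −8.3, z +5.5 N, steady. The tool yaw matches my stand estimate (0.08 rad).

- **Fingertip height:** The fingertips reached about 22 mm less far down than the reported TCP implied. My first two tries at the knob closed on nothing, and I pressed its top once with about 30 N before correcting for this.
- **Tool tilt:** The tool leaned by about 0.02 rad while pressing. I checked the bracket's flatness only by eye in the last picture.
- **Fence forces:** The individual fence forces can't be measured. I inferred them from the wrist force and the contact positions, and friction could account for part of the reading.

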